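# Change over the waffle topping shakers in reverse order

### The job

Move the four topping shakers from the dark wooden prep rack into the empty steel serving rack in reverse order, counted from the red ends: the shaker nearest the prep rack's red end goes into the serving pocket farthest from the red block, the next into the next, and so on, until the one farthest from the red end stands in the pocket beside the red block. Each shaker must stand upright on the floor of its own pocket; never tip one over and do not drop them, they are glass.

Things in the scene. Friction and masses are not known exactly. Their poses are not given: they have to be found in the camera images.
- shaker_yellow_mid (a point): topping shaker with a yellow lid and a yellow band: upright glass cylinder 46 mm in diameter and 85 mm tall, about 170 g, loose. The point is its centre, 42.5 mm above its underside; its z axis points up, its yaw means nothing. At the start it stands upright in a pocket of the dark wooden prep rack, within 6 mm of the pocket's middle.
- shaker_blue_mid (a point): topping shaker with a blue lid and a blue band: upright glass cylinder 46 mm in diameter and 85 mm tall, about 170 g, loose. The point is its centre, 42.5 mm above its underside; its z axis points up, its yaw means nothing. At the start it stands upright in a pocket of the dark wooden prep rack, within 6 mm of the pocket's middle.
- shaker_white_mid (a point): topping shaker with a white lid and a white band: upright glass cylinder 46 mm in diameter and 85 mm tall, about 170 g, loose. The point is its centre, 42.5 mm above its underside; its z axis points up, its yaw means nothing. At the start it stands upright in a pocket of the dark wooden prep rack, within 6 mm of the pocket's middle.
- shaker_green_mid (a point): topping shaker with a green lid and a green band: upright glass cylinder 46 mm in diameter and 85 mm tall, about 170 g, loose. The point is its centre, 42.5 mm above its underside; its z axis points up, its yaw means nothing. At the start it stands upright in a pocket of the dark wooden prep rack, within 6 mm of the pocket's middle.
- tag_yellow: yellow label plate, 20 x 46 x 5 mm, fixed on the dark wooden prep rack beside the pocket where the yellow shaker stands at the start, so it keeps the starting order. Origin: centre of its underside, 6 mm above the table. Its y axis runs along the row, +y towards the prep rack's red end (a red end piece 40 mm high; the other end is bare); the pocket's middle lies 51 mm along its -x.
- tag_blue: blue label plate, 20 x 46 x 5 mm, fixed on the dark wooden prep rack beside the pocket where the blue shaker stands at the start, so it keeps the starting order. Origin: centre of its underside, 6 mm above the table. Its y axis runs along the row, +y towards the prep rack's red end (a red end piece 40 mm high; the other end is bare); the pocket's middle lies 51 mm along its -x.
- tag_white: white label plate, 20 x 46 x 5 mm, fixed on the dark wooden prep rack beside the pocket where the white shaker stands at the start, so it keeps the starting order. Origin: centre of its underside, 6 mm above the table. Its y axis runs along the row, +y towards the prep rack's red end (a red end piece 40 mm high; the other end is bare); the pocket's middle lies 51 mm along its -x.
- tag_green: green label plate, 20 x 46 x 5 mm, fixed on the dark wooden prep rack beside the pocket where the green shaker stands at the start, so it keeps the starting order. Origin: centre of its underside, 6 mm above the table. Its y axis runs along the row, +y towards the prep rack's red end (a red end piece 40 mm high; the other end is bare); the pocket's middle lies 51 mm along its -x.
- serving_rack: empty steel rack, fixed, 74 (x) by 356 mm (y); origin: centre of its underside, on the table. Four pockets 66 mm square, middles at x = 0, y = -105, -35, 35, 105 mm; floors 6 mm, rims 22 mm above the table. One end carries a red block, the other a grey one. The prep rack's pockets have the same size, spacing and heights.
- red_block: red block, 60 x 30 mm, 34 mm high, fixed on one end of the steel serving rack, at y = +160 or -160 mm in the rack's frame (a grey one of the same shape is on the other end). Origin: centre of its underside, 6 mm above the table; axes parallel to the rack's. It marks the serving rack's red end.

How it is judged:
At the end, for the whole second after the job is handed in: Each shaker stands in the serving-rack pocket that reverses the starting order (counted from the red ends), centre within 15 mm of the pocket's middle along and across the rack, on the pocket floor (height within 5 mm), tilted less than 0.12 rad, released and at rest (((y of any of tag_blue, tag_white, tag_green in the frame of tag_yellow below -0.175 m and horizontal distance between shaker_yellow_mid and red_block between 0.25 and 0.28 m) or (y of any of tag_blue, tag_white, tag_green in the frame of tag_yellow below -0.105 m and not (y of any of tag_blue, tag_white, tag_green in the frame of tag_yellow below -0.175 m) and horizontal distance between shaker_yellow_mid and red_block between 0.18 and 0.21 m) or (y of any of tag_blue, tag_white, tag_green in the frame of tag_yellow above 0.105 m and not (y of any of tag_blue, tag_white, tag_green in the frame of tag_yellow above 0.175 m) and horizontal distance between shaker_yellow_mid and red_block between 0.11 and 0.14 m) or (y of any of tag_blue, tag_white, tag_green in the frame of tag_yellow above 0.175 m and horizontal distance between shaker_yellow_mid and red_block between 0.04 and 0.07 m)) and x of shaker_yellow_mid in the frame of serving_rack between -0.015 and 0.015 m and z of shaker_yellow_mid in the frame of serving_rack between 0.0435 and 0.0535 m and angle between each of shaker_yellow_mid, shaker_blue_mid, shaker_white_mid, shaker_green_mid's own z axis and vertical below 0.12 rad and linear speed of each of shaker_yellow, shaker_blue, shaker_white, shaker_green below 0.02 m/s and angular speed of each of shaker_yellow, shaker_blue, shaker_white, shaker_green below 0.2 rad/s and ((y of any of tag_yellow, tag_white, tag_green in the frame of tag_blue below -0.175 m and horizontal distance between shaker_blue_mid and red_block between 0.25 and 0.28 m) or (y of any of tag_yellow, tag_white, tag_green in the frame of tag_blue below -0.105 m and not (y of any of tag_yellow, tag_white, tag_green in the frame of tag_blue below -0.175 m) and horizontal distance between shaker_blue_mid and red_block between 0.18 and 0.21 m) or (y of any of tag_yellow, tag_white, tag_green in the frame of tag_blue above 0.105 m and not (y of any of tag_yellow, tag_white, tag_green in the frame of tag_blue above 0.175 m) and horizontal distance between shaker_blue_mid and red_block between 0.11 and 0.14 m) or (y of any of tag_yellow, tag_white, tag_green in the frame of tag_blue above 0.175 m and horizontal distance between shaker_blue_mid and red_block between 0.04 and 0.07 m)) and x of shaker_blue_mid in the frame of serving_rack between -0.015 and 0.015 m and z of shaker_blue_mid in the frame of serving_rack between 0.0435 and 0.0535 m and ((y of any of tag_yellow, tag_blue, tag_green in the frame of tag_white below -0.175 m and horizontal distance between shaker_white_mid and red_block between 0.25 and 0.28 m) or (y of any of tag_yellow, tag_blue, tag_green in the frame of tag_white below -0.105 m and not (y of any of tag_yellow, tag_blue, tag_green in the frame of tag_white below -0.175 m) and horizontal distance between shaker_white_mid and red_block between 0.18 and 0.21 m) or (y of any of tag_yellow, tag_blue, tag_green in the frame of tag_white above 0.105 m and not (y of any of tag_yellow, tag_blue, tag_green in the frame of tag_white above 0.175 m) and horizontal distance between shaker_white_mid and red_block between 0.11 and 0.14 m) or (y of any of tag_yellow, tag_blue, tag_green in the frame of tag_white above 0.175 m and horizontal distance between shaker_white_mid and red_block between 0.04 and 0.07 m)) and x of shaker_white_mid in the frame of serving_rack between -0.015 and 0.015 m and z of shaker_white_mid in the frame of serving_rack between 0.0435 and 0.0535 m and ((y of any of tag_yellow, tag_blue, tag_white in the frame of tag_green below -0.175 m and horizontal distance between shaker_green_mid and red_block between 0.25 and 0.28 m) or (y of any of tag_yellow, tag_blue, tag_white in the frame of tag_green below -0.105 m and not (y of any of tag_yellow, tag_blue, tag_white in the frame of tag_green below -0.175 m) and horizontal distance between shaker_green_mid and red_block between 0.18 and 0.21 m) or (y of any of tag_yellow, tag_blue, tag_white in the frame of tag_green above 0.105 m and not (y of any of tag_yellow, tag_blue, tag_white in the frame of tag_green above 0.175 m) and horizontal distance between shaker_green_mid and red_block between 0.11 and 0.14 m) or (y of any of tag_yellow, tag_blue, tag_white in the frame of tag_green above 0.175 m and horizontal distance between shaker_green_mid and red_block between 0.04 and 0.07 m)) and x of shaker_green_mid in the frame of serving_rack between -0.015 and 0.015 m and z of shaker_green_mid in the frame of serving_rack between 0.0435 and 0.0535 m); the robot touches nothing.
It fails at once if a shaker is tipped by more than 0.8 rad (angle between any of shaker_yellow_mid, shaker_blue_mid, shaker_white_mid, shaker_green_mid's own z axis and vertical above 0.8 rad).
It fails at once if a shaker is dropped: falls free of the fingers faster than 0.7 m/s (more than about 25 mm) ((linear speed of shaker_yellow above 0.7 m/s and contact force between the fingers and shaker_yellow below 0.05 N) or (linear speed of shaker_blue above 0.7 m/s and contact force between the fingers and shaker_blue below 0.05 N) or (linear speed of shaker_white above 0.7 m/s and contact force between the fingers and shaker_white below 0.05 N) or (linear speed of shaker_green above 0.7 m/s and contact force between the fingers and shaker_green below 0.05 N)).
It also fails if it takes over 107 s, if anything falls off the work surface, if the arm or the gripper's body presses on something with over 40 N, if the wrist force passes 120 N, or if a joint passes its speed limit or range.

### The arm

A 7-joint arm with a two-finger parallel gripper is mounted at the origin on the work surface. World frame = base frame: x ahead of the robot, y to its left, z up, the work surface at z = 0. Lengths are in m, angles in rad, forces in N, time in s.
With the tool pointing down it reaches from about 0.4 to 0.85 m from the base axis. Payload 4.4 kg.
Tool frame: the origin (TCP) lies midway between the tips of the shut fingers; the grasp point (between the pads) lies 19 mm behind it (manip.grip_depth is the distance from the TCP to the grasp point, in m); x points along the fingers, y is the direction in which the jaws open and shut, and the axes are right-handed (so a half turn about x gives the same grasp; the last joint's range is limited). The gripper opens to 94 mm and grips with 3 to 60 N. Pads are 16 mm wide; open, the fingers measure 119 mm over their backs; the gripper's body (75 mm by 177 mm) begins 78 mm behind the grasp point.
Start: joints at [1.121, 0.628, 0.038, 1.517, -0.027, 0.996, -0.02], TCP at [0.243, -0.603, 0.205] pointing down, gripper open.
Joint ranges: [-3.06, 3.06], [-0.37, 2.12], [-1.25, 1.32], [0.18, 2.47], [-1.1, 4.24], [0.23, 1.98], [-2.94, 2.94]. Speed limits (rad/s): [2.57, 2.57, 3.14, 3.14, 3.14, 3.14, 3.14].

### API

Orientations are given as a unit quaternion [x, y, z, w].
In Python, from cell import manip, eoat, imaging, job, nets gives the robot as it stands. The module is installed in compiled form; this text tells all that it offers. Calls block until the motion is done:
- manip.reach(position, orientation): joint-space move of the TCP to a pose.
- manip.line_to(position, orientation=None, speed=0.15): straight line of the TCP; orientation=None keeps the orientation; speed is the mean speed in m/s.
- manip.goto_joints(angles): joint-space move.
- eoat.command_gripper(opening, grasp_force=None): opening from 0.0 (shut) to 1.0 (fully open); grasp_force is the grip in N (None keeps the last); returns when the fingers have stopped.
- manip.sleep(seconds).
- manip.inverse_kinematics(position, orientation): joint angles nearest the present ones, or None.
- imaging.get_image(name): name is "side" or "top" or "wrist"; returns the picture (420x560x3 uint8, red, green, blue); there is no depth.
- imaging.camera_params(name): a dict with "fov_y" (degrees; the focal length in pixels is half the picture's height over the tangent of half this angle, whatever the lens; pixels are square), "cx", "cy" (the principal point, pixels), "world_from_camera" (4x4, takes a point from camera to world coordinates); the wrist camera has in their place "hand_eye" (4x4, takes a point from camera to tool coordinates, whose origin is the TCP and whose axes are the tool frame's). Camera axes: x right, y down, z forward; pixel columns grow to the right and rows downward; lengths in m; the calibration is good to about 2 mm. A picture is of the moment at which its call begins: read the wrist's pose just before it. camera_params takes no time and is no camera call.
A pose or a line that the arm cannot do raises manip.MotionError and nothing moves.
- job.finish_job(): hands the job in, once; it reports no verdict.
Trained networks look in the newest picture that a camera, given by its name, has taken for a name from the list of things; names that differ only in an ending like _2 or _b are one class to them, and where a whole thing is asked for, a point or a joint stands for the part that bears it (a point fixed in the world has none). Each returns a list of dicts, best first, with "score" (0 to 1); they miss things now and then, are a little off and sometimes report something else, mostly with a low value. They report only what shows in the picture. A call takes as long as a camera call.
- nets.recognise(camera, label): "rect" ([left, top, right, bottom] as shares, 0 to 1, of the picture: columns of its width, rows of its height, round what is visible of it).
- nets.regions_of(camera, label): "mask" (420x560 bool, what is visible of it) and "rect" ([left, top, right, bottom] as shares, 0 to 1, of the picture: columns of its width, rows of its height, round what is visible of it).
- nets.spot_point(camera, label): "point" ([row, column] as shares, 0 to 1, of the picture: columns of its width, rows of its height: a listed point, or the origin of a listed thing).
Readings, each from a call of its own:
- manip.read_time(): time.
- manip.read_qpos(): joint angles.
- manip.read_qd(): joint speeds.
- manip.read_joint_torque(): joint torques, N m.
- manip.read_tcp_pos(): TCP position.
- manip.read_tool_rot(): TCP orientation.
- manip.read_force(): force on the tool from outside, world axes, zero at the start.
- manip.read_wrist_torque(): the same for the moment, N m.
- manip.read_opening(): opening from 0.0 (shut) to 1.0 (fully open).
Only numpy, scipy, OpenCV 4.12 (cv2) and the standard library are available. Lean on these libraries where they do the work, as an engineer would, in place of code of your own. Each camera call takes 0.05 s, during which the arm holds its last target.

## Working session

There is one attempt and no reset: what is moved stays moved. The work goes in short steps, each a Python script; the robot and the scene stay as the last script left them, time stands still between calls to the robot, and variables do not carry over. Pictures are saved under pics/ and viewed, and the job is handed in when it is done.

```bash
mkdir -p pics; python3 - <<'E'
from cell import manip, eoat, imaging, job, nets
import cv2, numpy as np
np.set_printoptions(precision=4,suppress=True)
for n in("side","top","wrist"):
    im=imaging.get_image(n); cv2.imwrite(f"pics/a_{n}.png",cv2.cvtColor(im,cv2.COLOR_RGB2BGR))
    print(n,imaging.camera_params(n))
print(manip.read_time(),manip.read_tcp_pos(),manip.read_tool_rot(),manip.read_opening(),manip.grip_depth)
E
```

```text
side {'fov_y': 47.61696063711813, 'cx': 283.73783245869953, 'cy': 203.62856304004796, 'world_from_camera': array([[-0.9862, -0.1264,  0.1072,  0.51  ],
       [-0.1657,  0.7689, -0.6176,  0.399 ],
       [-0.0044, -0.6268, -0.7792,  0.592 ],
       [ 0.    ,  0.    ,  0.    ,  1.    ]])}
top {'fov_y': 55.210859415686535, 'cx': 275.77646349965215, 'cy': 208.32304177915287, 'world_from_camera': array([[-0.0278, -0.9943,  0.1026,  0.5168],
       [-0.9995,  0.029 ,  0.0099, -0.027 ],
       [-0.0128, -0.1022, -0.9947,  0.7364],
       [ 0.    ,  0.    ,  0.    ,  1.    ]])}
wrist {'fov_y': 64.76276304432831, 'cx': 279.44777125105475, 'cy': 211.8438515803844, 'hand_eye': array([[ 0.    , -0.2467,  0.9691, -0.1774],
       [ 1.    ,  0.0012,  0.0003,  0.0008],
       [-0.0012,  0.9691,  0.2467, -0.0719],
       [ 0.    ,  0.    ,  0.    ,  1.    ]])}
0.15 [ 0.2432 -0.6023  0.2048] [-0.694  -0.1353  0.6942 -0.1344] 0.9999344854687102 0.0188
```

View pics/a_side.png

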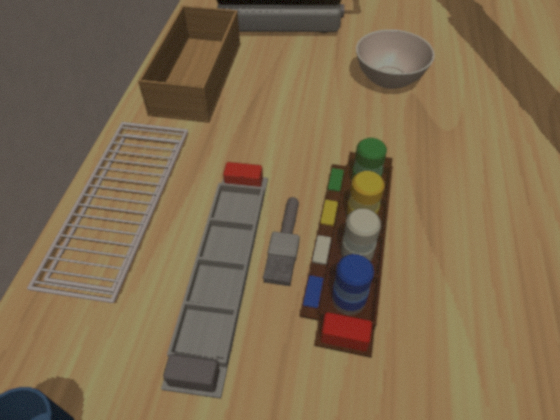

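View pics/a_top.png

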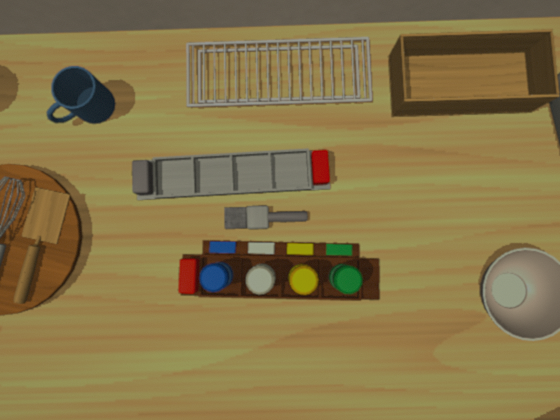

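View pics/a_wrist.png

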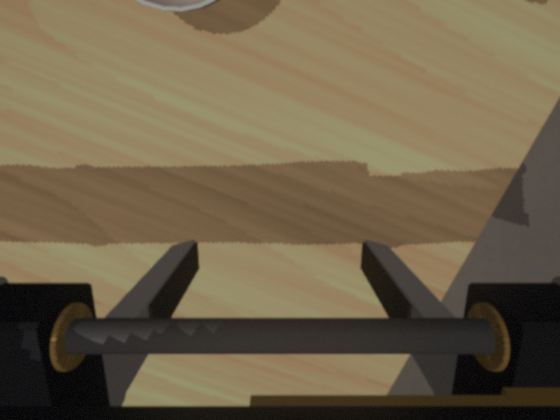

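The side and top views agree on the order. Counting from the prep red end it is blue, white, yellow, green. The serving red block is at top px (320,167) and the grey one at (142,177). Next I triangulate.

```bash
cat > h.py <<'E'
from cell import manip, eoat, imaging, job, nets
import cv2, numpy as np
np.set_printoptions(precision=4,suppress=True)
P={n:imaging.camera_params(n) for n in("side","top")}
def ray(n,u,v,p=None,T=None):
    p=p or P[n]; f=210/np.tan(np.radians(p["fov_y"]/2))
    T=p["world_from_camera"] if T is None else T
    d=T[:3,:3]@np.array([(u-p["cx"])/f,(v-p["cy"])/f,1.]); return T[:3,3],d/np.linalg.norm(d)
def onz(n,u,v,z,**k):
    o,d=ray(n,u,v,**k); return o+d*(z-o[2])/d[2]
def tri(*rs):
    A=np.zeros((3,3));b=np.zeros(3)
    for o,d in rs:
        M=np.eye(3)-np.outer(d,d);A+=M;b+=M@o
    x=np.linalg.solve(A,b); return x,[np.linalg.norm((np.eye(3)-np.outer(d,d))@(x-o)) for o,d in rs]
E
python3 - <<'E'
from h import *
ims={n:imaging.get_image(n) for n in("side","top")}
for l in ["shaker_%s_mid"%c for c in("blue","white","yellow","green")]+["tag_"+c for c in("blue","white","yellow","green")]+["serving_rack","red_block"]:
    rs=[];pp=[]
    for n in("side","top"):
        r=nets.spot_point(n,l)
        if r:
            v,u=r[0]["point"];u*=560;v*=420;rs.append(ray(n,u,v));pp.append((round(u,1),round(v,1),round(r[0]["score"],2),len(r)))
    print(l,pp,*(tri(*rs) if len(rs)==2 else []))
E
```

```text
shaker_blue_mid [(351.5, 284.4, 0.56, 1), (319.8, 169.9, 0.59, 1)] [ 0.5691 -0.0524 -0.0688] [np.float64(0.11860042773813241), np.float64(0.11860042773813248)]
shaker_white_mid [(360.0, 237.6, 0.94, 1), (257.9, 278.7, 0.83, 1)] [0.47   0.0132 0.0522] [np.float64(0.0008157423623157693), np.float64(0.0008157423623156794)]
shaker_yellow_mid [(366.2, 202.4, 0.71, 2), (301.5, 279.5, 0.93, 1)] [ 0.465  -0.0607  0.0401] [np.float64(7.516761829312054e-05), np.float64(7.516761829310115e-05)]
shaker_green_mid [(371.2, 165.3, 0.95, 2), (343.5, 275.6, 0.74, 2)] [ 0.4661 -0.1316  0.0466] [np.float64(0.0039062287837922), np.float64(0.0039062287837921487)]
tag_blue [(314.5, 295.8, 0.81, 1), (223.6, 246.1, 0.56, 2)] [ 0.5244  0.0789 -0.0095] [np.float64(0.0017486113112550941), np.float64(0.0017486113112551165)]
tag_white [(321.1, 250.1, 0.94, 1), (266.3, 249.2, 0.67, 1)] [ 0.5204  0.0002 -0.0116] [np.float64(0.002092754105565306), np.float64(0.002092754105565284)]
tag_yellow [(327.6, 211.0, 0.62, 1), (299.9, 246.1, 0.73, 1)] [ 0.5214 -0.0614  0.0067] [np.float64(0.0007340585905598013), np.float64(0.0007340585905597113)]
tag_green [(338.7, 179.2, 0.61, 1), (340.1, 250.0, 0.69, 2)] [ 0.5115 -0.1343  0.0024] [np.float64(0.0016347822830226934), np.float64(0.001634782283022574)]
serving_rack [(222.0, 266.7, 0.7, 1), (229.4, 176.3, 0.98, 1)] [0.6558 0.0642 0.0082] [np.float64(0.002151884126677877), np.float64(0.002151884126677754)]
red_block [(242.5, 182.0, 0.63, 1), (320.2, 167.1, 0.67, 1)] [ 0.6669 -0.1045  0.0001] [np.float64(0.00039072610885108395), np.float64(0.00039072610885068843)]
```

```bash
python3 - <<'E'
import cv2
a=cv2.imread("pics/a_top.png");cv2.imwrite("pics/top_z.png",cv2.resize(a[140:310,125:390],None,fx=3,fy=3,interpolation=cv2.INTER_CUBIC))
a=cv2.imread("pics/a_side.png");cv2.imwrite("pics/side_z.png",cv2.resize(a[125:400,150:410],None,fx=2.15,fy=2.15,interpolation=cv2.INTER_CUBIC))
E
```

```text
(no output)
```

View pics/top_z.png

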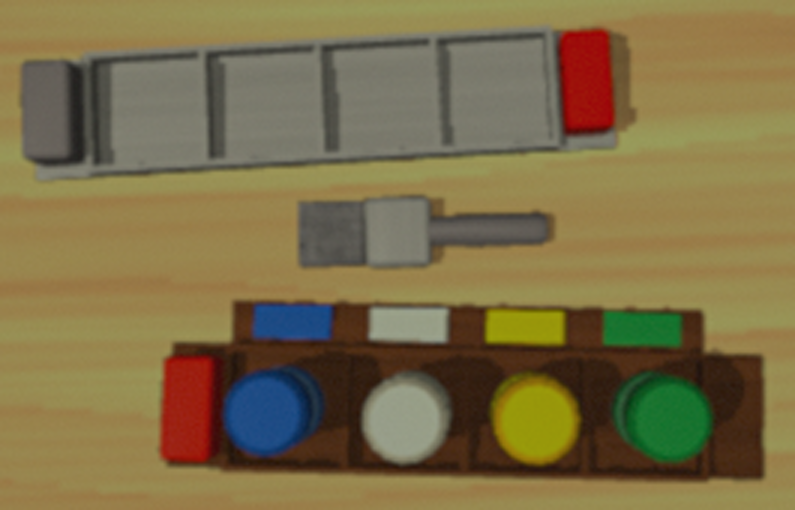

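View pics/side_z.png

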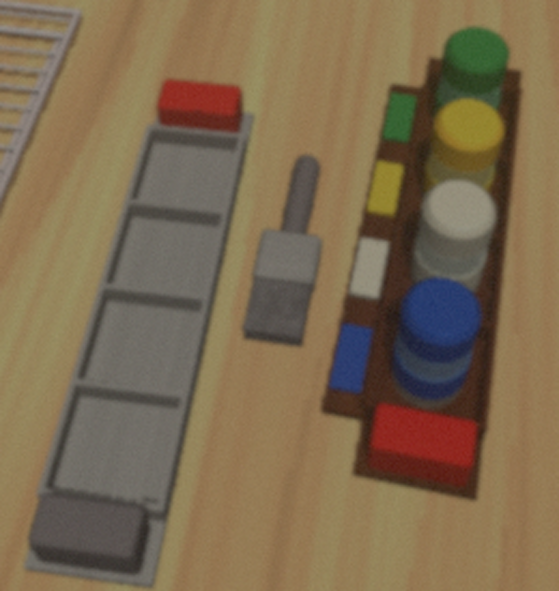

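```bash
cat >> h.py <<'E'
def proj(n,X,p=None,T=None):
    p=p or P[n]; f=210/np.tan(np.radians(p["fov_y"]/2)); T=p["world_from_camera"] if T is None else T
    c=(np.atleast_2d(X)-T[:3,3])@T[:3,:3]; return np.c_[c[:,0]/c[:,2]*f+p["cx"],c[:,1]/c[:,2]*f+p["cy"]]
E
python3 - <<'E'
from h import *
tz=lambda u,v:(u/3+125-1/3,v/3+140-1/3)
sz=lambda u,v:(u/2.15+150-.25,v/2.15+125-.25)
L=dict(blue=((268,411),(441,310)),white=((406,418),(459,210)),yellow=((536,419),(468,123)),green=((669,418),(476,53)))
G=dict(blue=((292,323),(352,358)),white=((409,325),(369,268)),yellow=((526,328),(386,188)),green=((643,329),(400,118)))
for D,z in((L,.091),(G,.011)):
  for c,(t,s) in D.items():
    print(c,*tri(ray("top",*tz(*t)),ray("side",*sz(*s))),onz("top",*tz(*t),z)[:2],onz("side",*sz(*s),z)[:2])
# red block top centre, grey
for t,s in(((584,81),(201,97)),((50,110),(92,520))):
    print(*tri(ray("top",*tz(*t)),ray("side",*sz(*s))),onz("top",*tz(*t),.04)[:2],onz("side",*sz(*s),.04)[:2])
# tops of lids by colour, top image
im=cv2.cvtColor(cv2.imread("pics/a_top.png"),cv2.COLOR_BGR2HSV)
E
```

```text
blue [0.4762 0.0823 0.0812] [np.float64(0.0001439403883139381), np.float64(0.00014394038831384203)] [0.4769 0.0807] [0.4767 0.0884]
white [0.4704 0.0081 0.0805] [np.float64(0.000161465126958026), np.float64(0.00016146512695789386)] [0.4713 0.0076] [0.4711 0.0162]
yellow [ 0.4688 -0.0615  0.0844] [np.float64(0.0003518567243521403), np.float64(0.0003518567243519548)] [ 0.4689 -0.0611] [ 0.4697 -0.0555]
green [ 0.4668 -0.1331  0.0794] [np.float64(0.0001242479465664085), np.float64(0.00012424794656655432)] [ 0.4676 -0.1313] [ 0.4679 -0.1211]
blue [0.5243 0.0799 0.0048] [np.float64(0.00038029279891725886), np.float64(0.0003802927989172713)] [0.5238 0.079 ] [0.5245 0.0832]
white [0.5213 0.0091 0.0039] [np.float64(0.00061695188381453), np.float64(0.0006169518838145127)] [0.5207 0.0088] [0.5218 0.0139]
yellow [ 0.5174 -0.0616  0.0041] [np.float64(0.0004559925233500285), np.float64(0.0004559925233500571)] [ 0.5169 -0.0612] [ 0.5177 -0.0561]
green [ 0.5144 -0.1323  0.0027] [np.float64(6.64892550586263e-05), np.float64(6.648925505828774e-05)] [ 0.5144 -0.1311] [ 0.5144 -0.1248]
[ 0.6612 -0.0991  0.036 ] [np.float64(0.00030519472302556423), np.float64(0.00030519472302571363)] [ 0.66   -0.0988] [ 0.6604 -0.0956]
[0.6528 0.2177 0.0337] [np.float64(0.0006508588137067153), np.float64(0.0006508588137068324)] [0.6523 0.2156] [0.6506 0.2197]
```

The two-view heights come out about 8 mm low: tags at 4 mm instead of 11, lids at 81 instead of 91. The top-camera spacing is right at 70.2 mm. I'll cross-check with the wrist camera from two positions before acting.

```bash
cat >> h.py <<'E'
from scipy.spatial.transform import Rotation as R
def quat(yaw,flip=1):
    # tool x down; jaw (y) axis = flip*world x rotated by yaw
    x=np.array([0,0,-1.]);y=flip*np.array([np.cos(yaw),np.sin(yaw),0]);z=np.cross(x,y)
    return R.from_matrix(np.c_[x,y,z]).as_quat()
def wristT():
    T=np.eye(4);T[:3,:3]=R.from_quat(manip.read_tool_rot()).as_matrix();T[:3,3]=manip.read_tcp_pos()
    return T@imaging.camera_params("wrist")["hand_eye"]
def shot(name):
    T=wristT();im=imaging.get_image("wrist");np.save(f"pics/{name}.npy",T)
    cv2.imwrite(f"pics/{name}.png",cv2.cvtColor(im,cv2.COLOR_RGB2BGR));return T
E
python3 - <<'E'
from h import *
print(R.from_quat(manip.read_tool_rot()).as_matrix())
for f in(1,-1):
  for p in((.55,.05,.3),(.47,.08,.05),(.47,-.13,.15),(.655,.2,.15),(.66,-.05,.05)):
    print(f,p,manip.inverse_kinematics(np.array(p),quat(-.04,f)))
E
```

```text
[[ 0.      0.3744 -0.9273]
 [ 0.     -0.9273 -0.3744]
 [-1.     -0.     -0.    ]]
1 (0.55, 0.05, 0.3) [ 0.1371  0.4139 -0.4088  1.6544  0.1794  1.1105 -0.3609]
1 (0.47, 0.08, 0.05) [-0.1285  0.6503 -0.1447  2.1201  0.2341  0.3858 -0.5013]
1 (0.47, -0.13, 0.15) [ 0.4148  0.4922 -0.2873  2.0147  0.2191  0.6637 -0.0536]
1 (0.655, 0.2, 0.15) [-0.1517  0.755  -0.3378  1.4574  0.2776  0.9764 -0.6004]
1 (0.66, -0.05, 0.05) [ 0.1778  0.8376 -0.2514  1.597   0.277   0.7422 -0.239 ]
-1 (0.55, 0.05, 0.3) [ 0.5108  0.5677 -1.058   1.6446  0.5184  1.2396  2.4469]
-1 (0.47, 0.08, 0.05) [-0.5599  0.7113  0.503   2.132  -0.7513  0.4792 -2.6545]
-1 (0.47, -0.13, 0.15) [-0.1683  0.5392  0.5584  2.0307 -0.4414  0.6903 -2.5085]
-1 (0.655, 0.2, 0.15) [ 0.1758  0.9523 -1.0614  1.4463  0.8501  1.2427  2.1217]
-1 (0.66, -0.05, 0.05) [-0.2803  0.9045  0.5675  1.6123 -0.6215  0.8121 -2.6288]
```

```bash
python3 - <<'E'
from h import *
t0=manip.read_time()
manip.reach(np.array([.56,.12,.3]),quat(-.04)); manip.sleep(.3); shot("w1")
manip.reach(np.array([.56,.0,.3]),quat(-.04)); manip.sleep(.3); shot("w2")
print(manip.read_time()-t0,manip.read_tcp_pos())
E
```

```text
4.05 [0.56   0.0011 0.3   ]
```

View pics/w1.png

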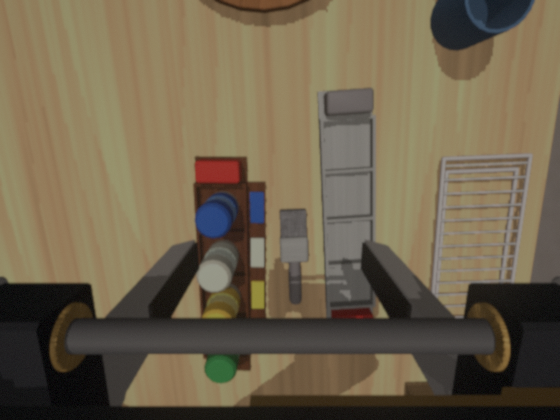

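View pics/w2.png

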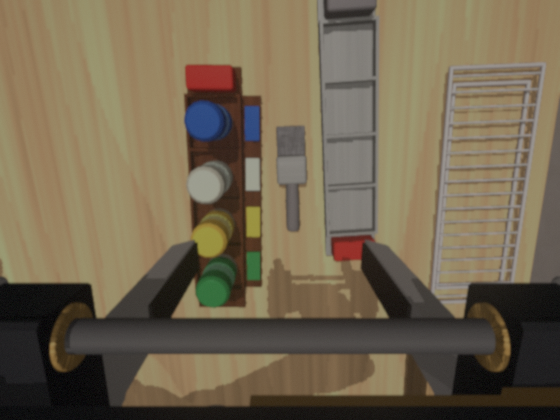

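W1 and w2 show both racks: blue lid at w2 (206,120), white (208,184), yellow (211,240), green (214,288), and the serving red block at (353,249). I'll overlay the model from the top-camera estimate on all the views.

```bash
cat > ov.py <<'E'
from h import *
def rack_pts(p):
    x,y,a=p; c,s=np.cos(a),np.sin(a)
    return lambda X:(np.array(X)@np.array([[c,-s,0],[s,c,0],[0,0,1]]).T+[x,y,0])
def segs():
    S=[]
    for yy in(-140,-72,-68,-2,2,68,72,140): S.append(((-33,yy,22),(33,yy,22)))
    for xx in(-37,-33,33,37): S.append(((xx,-142,22),(xx,142,22)))
    for sgn in(1,-1):
        q=[(-30,sgn*145,40),(30,sgn*145,40),(30,sgn*175,40),(-30,sgn*175,40)]
        S+= [(q[i],q[(i+1)%4]) for i in range(4)]
    return np.array(S)/1000.
def draw(name,cam,T,p,box,k,out,lids=()):
    im=cv2.imread(f"pics/{name}.png");x0,y0,x1,y1=box
    im=cv2.resize(im[y0:y1,x0:x1],None,fx=k,fy=k,interpolation=cv2.INTER_CUBIC)
    pr=imaging.camera_params(cam);f=rack_pts(p)
    m=lambda X:[(int(((u-x0+.5)*k-.5)*8),int(((v-y0+.5)*k-.5)*8)) for u,v in proj(None,X,p=pr,T=T if T is not None else pr["world_from_camera"])]
    for a,b in segs():
        q=m(f([a,b]));cv2.line(im,q[0],q[1],(255,255,0),1,cv2.LINE_AA,3)
    t=np.linspace(0,2*np.pi,40)
    for l in lids:
        q=m(np.c_[l[0]+.023*np.cos(t),l[1]+.023*np.sin(t),0*t+(l[2] if len(l)>2 else .091)])
        cv2.polylines(im,[np.array(q)],True,(255,0,255),1,cv2.LINE_AA,3)
    cv2.imwrite(f"pics/{out}.png",im)
E
cat > e.py <<'E'
from ov import *
red=np.array([.6601,-.0985]);grey=np.array([.6515,.2170])
c=(red+grey)/2;d=grey-red;a=np.arctan2(-d[0],d[1])
RK=(c[0],c[1],a)
LIDS=[(.4769,.0807),(.4713,.0076),(.4689,-.0611),(.4676,-.1313)]
E
python3 - <<'E'
from e import *
print(RK,np.linalg.norm(d))
draw("a_top","top",None,RK,(125,140,390,310),3,"o_top",LIDS)
draw("a_side","side",None,RK,(150,125,410,400),2.15,"o_side",LIDS)
draw("w1","wrist",np.load("pics/w1.npy"),RK,(180,80,400,390),1.9,"o_w1",LIDS)
draw("w2","wrist",np.load("pics/w2.npy"),RK,(170,0,400,310),1.9,"o_w2",LIDS)
a=[cv2.imread(f"pics/o_{n}.png") for n in("w1","w2")]
cv2.imwrite("pics/o_w.png",np.hstack([x[:588,:400] for x in a]))
E
```

```text
(np.float64(0.6557999999999999), np.float64(0.05925), np.float64(0.027251572012093026)) 0.315617189012259
```

View pics/o_top.png

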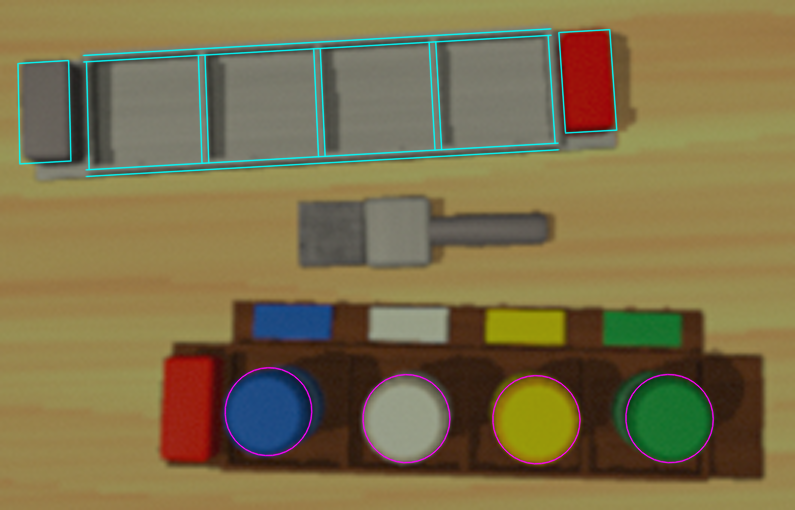

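View pics/o_side.png

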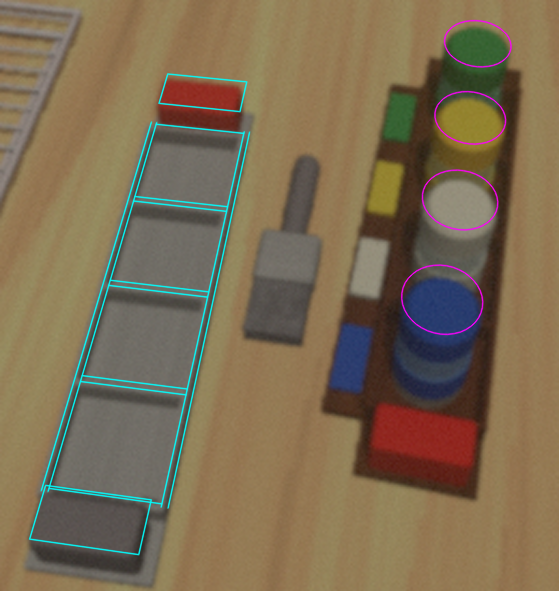

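View pics/o_w.png

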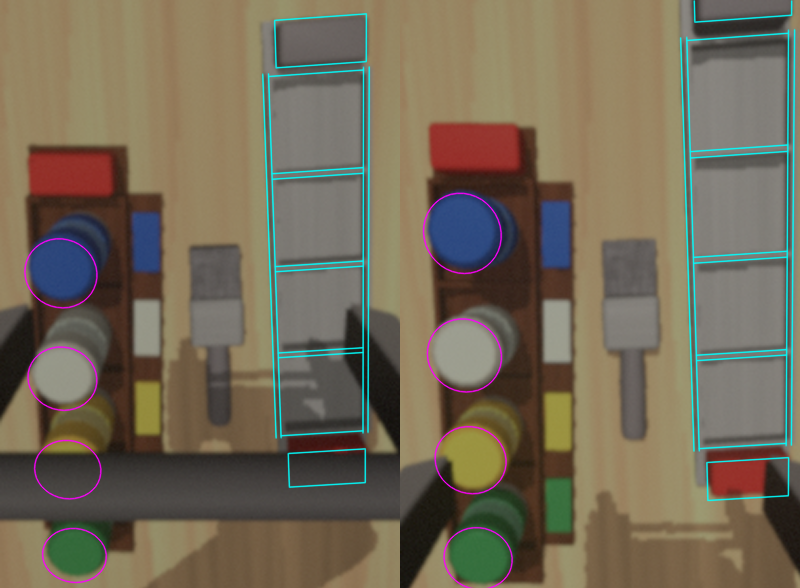

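```bash
python3 - <<'E'
import cv2,numpy as np
a=cv2.imread("pics/w1.png")[80:215,305:390];b=cv2.imread("pics/w2.png")[10:145,305:390]
c=cv2.imread("pics/w2.png")[130:265,305:390]
cv2.imwrite("pics/z1.png",np.hstack([cv2.resize(x,None,fx=4.4,fy=4.4,interpolation=cv2.INTER_CUBIC) for x in(a,c)]))
a=cv2.imread("pics/w1.png")[190:390,180:270];b=cv2.imread("pics/w2.png")[90:310,175:275]
cv2.imwrite("pics/z2.png",np.hstack([cv2.resize(a,(90*3,600)),cv2.resize(b[:200],(300,600))]))
E
```

```text
(no output)
```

View pics/z1.png

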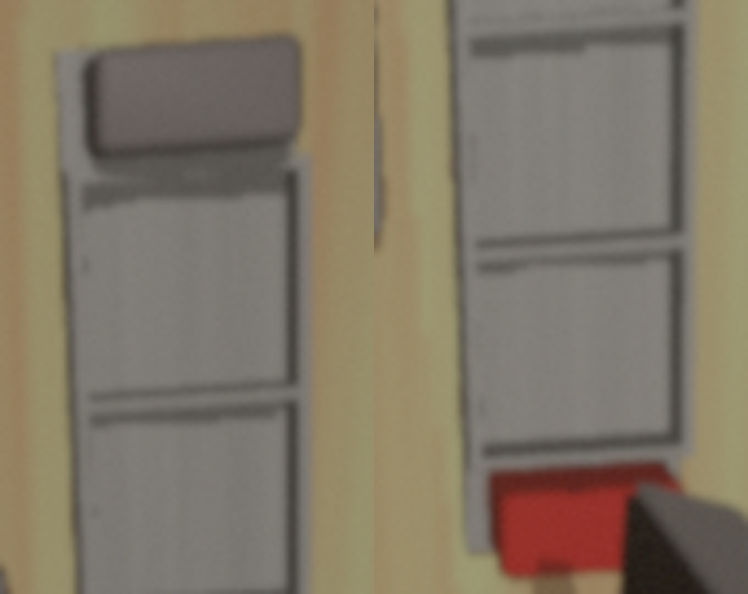

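View pics/z2.png

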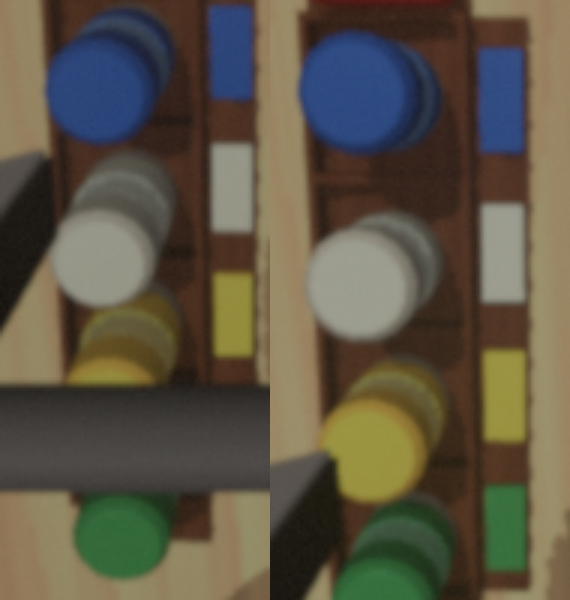

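```bash
python3 - <<'E'
from h import *
W=imaging.camera_params("wrist");T={1:np.load("pics/w1.npy"),2:np.load("pics/w2.npy")}
off={1:(180,190,0),2:(175,90,270)}
def p(i,u,v,k=3,o=None):
    o=o or off[i]; return ((u-o[2]+.5)/k-.5+o[0],(v+.5)/k-.5+o[1])
lid={1:dict(blue=(101,90),white=(103,257),green=(122,530)),2:dict(blue=(359,92),white=(362,284),yellow=(372,452))}
tag={1:dict(blue=(231,53),white=(231,188),yellow=(232,314)),2:dict(blue=(501,100),white=(503,253),yellow=(505,396),green=(506,528))}
for D,z in((lid,.091),(tag,.011)):
  for c in("blue","white","yellow","green"):
    r=[ray(None,*p(i,*D[i][c]),p=W,T=T[i]) for i in(1,2) if c in D[i]]
    print(c,[(o+d*(z-o[2])/d[2])[:2] for o,d in r], tri(*r) if len(r)>1 else "")
o1=(305,80,0);o2=(305,130,374)
for i,o,u,v,ry in((1,o1,194,396,70),(1,o1,186,165,141),(2,o2,582,243,-70),(2,o2,578,20,0),(2,o2,585,458,-141)):
    q=onz(None,*p(i,u,v,4.4,o),.022,p=W,T=T[i]); print(ry,q[:2])
q=onz(None,*p(1,194,96,4.4,o1),.04,p=W,T=T[1]);print("grey",q)
E
```

```text
blue [array([0.4794, 0.0856]), array([0.4793, 0.0832])] (array([0.4776, 0.0834, 0.0828]), [np.float64(3.798180214033177e-05), np.float64(3.7981802140290206e-05)])
white [array([0.4738, 0.0126]), array([0.4738, 0.0106])] (array([0.4722, 0.0095, 0.0841]), [np.float64(2.2314106633477246e-06), np.float64(2.2314106633428537e-06)])
yellow [array([ 0.4715, -0.0591])] 
green [array([ 0.4706, -0.1222])] 
blue [array([0.5263, 0.0799]), array([0.526 , 0.0796])] (array([0.526 , 0.0796, 0.0098]), [np.float64(0.00017802583449731644), np.float64(0.00017802583449726166)])
white [array([0.5224, 0.0106]), array([0.5229, 0.0101])] (array([0.5225, 0.0098, 0.0089]), [np.float64(0.0002516250840060732), np.float64(0.0002516250840062675)])
yellow [array([ 0.519 , -0.0587]), array([ 0.5199, -0.0598])] (array([ 0.519 , -0.0611,  0.0065]), [np.float64(0.00044827129934486945), np.float64(0.00044827129934483573)])
green [array([ 0.5165, -0.1291])] 
70 [0.6566 0.1308]
141 [0.6533 0.2004]
-70 [ 0.6613 -0.0086]
0 [0.6589 0.0601]
-141 [ 0.6635 -0.08  ]
grey [0.6519 0.2189 0.04  ]
```

Wrist triangulation puts the tags at 7–10 mm (expected 11) and the lids at 83–84 mm (expected 91). It agrees with the top camera within 3 mm horizontally. Averaging the two leaves more than enough margin against the ±10 mm pocket clearance, so I pick up blue first.

```bash
cat > pp.py <<'E'
from h import *
S=dict(blue=(.478,.082),white=(.4725,.009),yellow=(.470,-.060),green=(.469,-.129))
C=np.array([.6573,.0602]);A=.031
SY=dict(blue=.105,white=.035,yellow=-.035,green=-.105)
ZG=.041;ZH=.17
qs,qd=quat(-.046),quat(A)
def dest(c): return C+SY[c]*np.array([-np.sin(A),np.cos(A)])
def pick(c):
    x,y=S[c]
    manip.reach(np.array([x,y,ZH]),qs); manip.line_to(np.array([x,y,ZG]),qs,speed=.12)
    eoat.command_gripper(0.3,20); print("grip",manip.read_opening()*94,"mm",manip.read_force())
    manip.line_to(np.array([x,y,ZG+.03]),speed=.06);manip.line_to(np.array([x,y,ZH]),speed=.15)
    print("lifted",manip.read_opening()*94,manip.read_force(),manip.read_time())
def place(c):
    x,y=dest(c)
    manip.line_to(np.array([x,y,ZH]),qd,speed=.15)
    manip.line_to(np.array([x,y,ZG+.02]),qd,speed=.1);manip.line_to(np.array([x,y,ZG+.001]),qd,speed=.04)
    print("down",manip.read_tcp_pos(),manip.read_force())
def release(c):
    x,y=dest(c)
    eoat.command_gripper(.7); manip.sleep(.15);manip.line_to(np.array([x,y,ZH]),speed=.15);print("t",manip.read_time())
def snap(n):
    for c in("side","top"): cv2.imwrite(f"pics/{n}_{c}.png",cv2.cvtColor(imaging.get_image(c),cv2.COLOR_RGB2BGR))
E
python3 - <<'E'
from pp import *
print([dest(c) for c in SY]); pick("blue"); snap("b1")
E
```

```text
[array([0.654 , 0.1651]), array([0.6562, 0.0952]), array([0.6584, 0.0252]), array([ 0.6606, -0.0447])]
grip 45.56414804225112 mm [-1.7552 -0.5569  2.2349]
lifted 45.592435135638404 [-0.6528 -0.5426 -1.3894] 9.5167
```

View pics/b1_side.png

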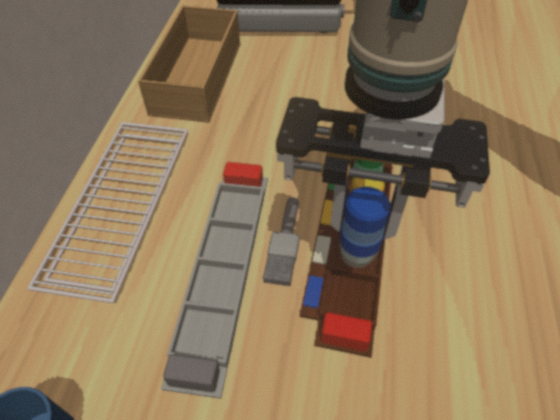

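Blue is gripped at 45.6 mm and hangs upright at side px (365,230). I place it and look before releasing.

```bash
python3 - <<'E'
from pp import *
place("blue"); snap("b2")
E
```

```text
down [0.654  0.1652 0.0418] [ 0.4494 -0.4539 -1.2453]
```

View pics/b2_side.png

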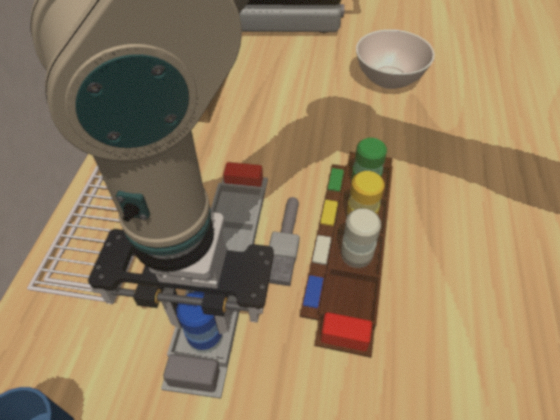

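```bash
python3 - <<'E'
from pp import *
release("blue"); pick("white"); snap("b3")
a=cv2.imread("pics/b3_top.png")[140:310,125:390];b=cv2.imread("pics/b3_side.png")[125:400,150:410]
cv2.imwrite("pics/b3z.png",np.hstack([cv2.resize(a,(530,340)),cv2.resize(b,(260,275))[:340] if 0 else cv2.copyMakeBorder(cv2.resize(b,(260,275)),0,65,0,0,0)]))
E
```

```text
t 14.7083
grip 45.276576864914595 mm [-2.2664  0.6454  6.465 ]
lifted 45.28344503337634 [-1.0923 -0.105  -2.2813] 18.7917
```

View pics/b3z.png

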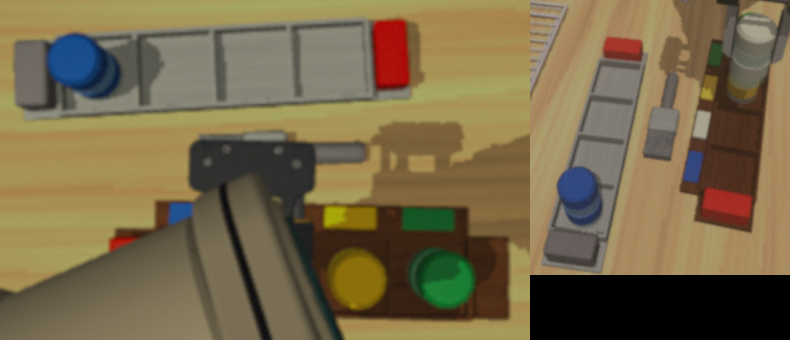

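Blue stands upright in the grey-end pocket, with its lid at about top px (165,171). I check the offset and continue with white.

```bash
python3 - <<'E'
from pp import *
print(onz("top",165,171.3,.091),dest("blue"), proj("top",np.r_[dest("blue"),.091]))
place("white");release("white");pick("yellow");snap("b4")
E
```

```text
[0.6495 0.159  0.091 ] [0.654  0.1651] [[161.2507 168.6973]]
down [0.6561 0.0952 0.0416] [-0.1824  0.319  -2.5815]
t 23.9417
grip 45.295863533257 mm [-2.8013  0.6455  6.4306]
lifted 45.353941287708274 [-0.7139  0.5645 -1.1773] 28.0333
```

View pics/b4_top.png

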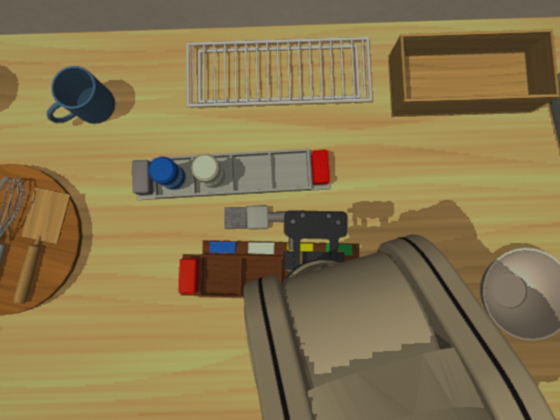

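View pics/b4_side.png

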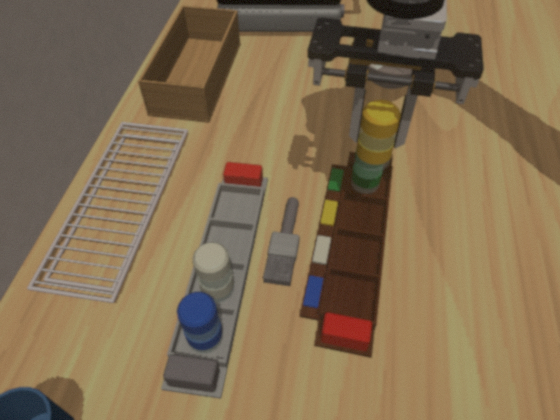

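```bash
python3 - <<'E'
from ov import *
import e
from pp import dest
draw("b4_top","top",None,e.RK,(125,140,345,210),3.6,"o4",[tuple(dest(c)) for c in("blue","white")])
draw("b4_side","side",None,e.RK,(150,150,290,400),2.3,"o5",[])
E
```

```text
(no output)
```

View pics/o4.png

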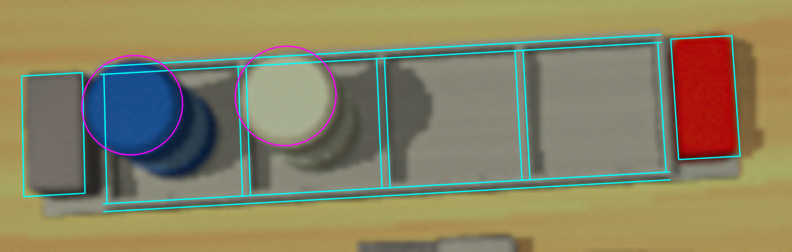

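View pics/o5.png

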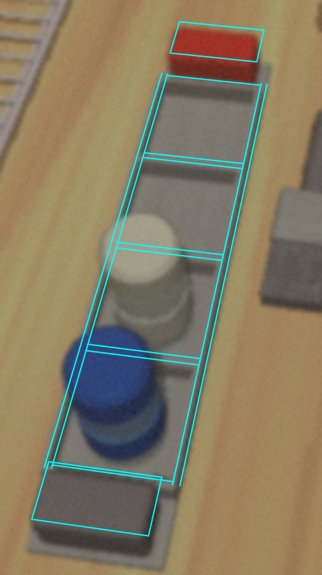

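The lids sit within about 1–2 mm of the target circles (blue zoom (133,103), white (287,96)), and both are inside their pockets. Continuing with yellow and green.

```bash
python3 - <<'E'
from pp import *
place("yellow");release("yellow");pick("green");place("green");release("green")
manip.reach(np.array([.50,.05,.30]),quat(0)); manip.sleep(.3); shot("w9"); snap("b9")
print(manip.read_time(),manip.read_opening())
E
python3 - <<'E'
from ov import *
import e
from pp import dest
draw("b9_top","top",None,e.RK,(125,140,345,210),3.6,"o6",[tuple(dest(c)) for c in("blue","white","yellow","green")])
E
```

```text
down [0.6583 0.0253 0.0416] [-0.5636 -0.2148 -2.1678]
t 33.2083
grip 45.84659216509031 mm [-3.4789  0.311   4.9489]
lifted 45.96989701538071 [-0.4815 -0.0151 -3.1996] 37.3083
down [ 0.6604 -0.0447  0.0416] [ 0.7166 -0.136  -1.5726]
t 42.3917
43.75 0.7021211892789789
```

View pics/o6.png

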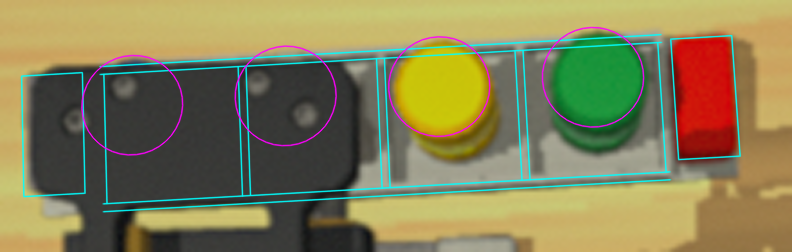

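View pics/b9_side.png

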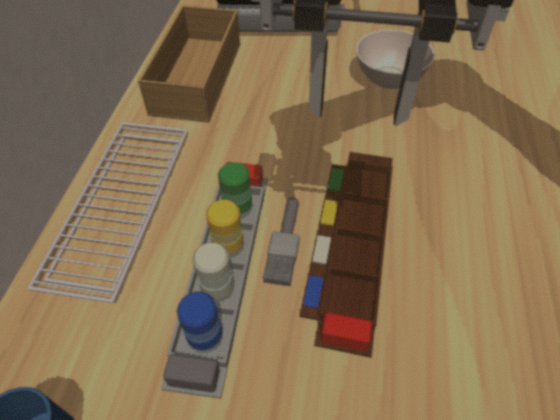

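View pics/w9.png

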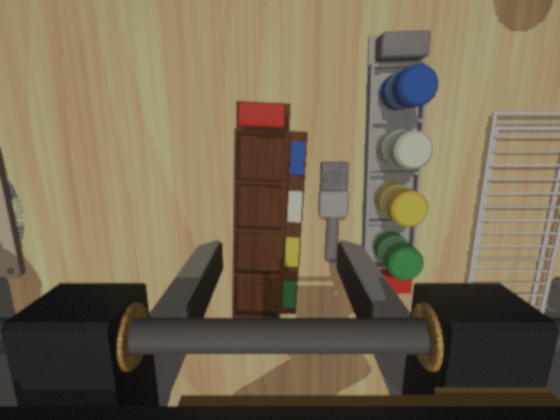

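All four stand in the serving rack in the right order. Last check: lid and base circles against the wrist and side views.

```bash
python3 - <<'E'
from ov import *
from pp import dest,C,A
l=[tuple(dest(c))+(z,) for c in("blue","white","yellow","green") for z in(.091,.006)]
draw("w9","wrist",np.load("pics/w9.npy"),(C[0],C[1],A),(350,25,450,305),2.1,"o7",l)
draw("b9_side","side",None,(C[0],C[1],A),(150,145,290,395),2.35,"o8",l)
a=cv2.imread("pics/o7.png");b=cv2.imread("pics/o8.png");cv2.imwrite("pics/o9.png",np.hstack([a[:587],b[:587]]))
E
```

```text
(no output)
```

View pics/o9.png

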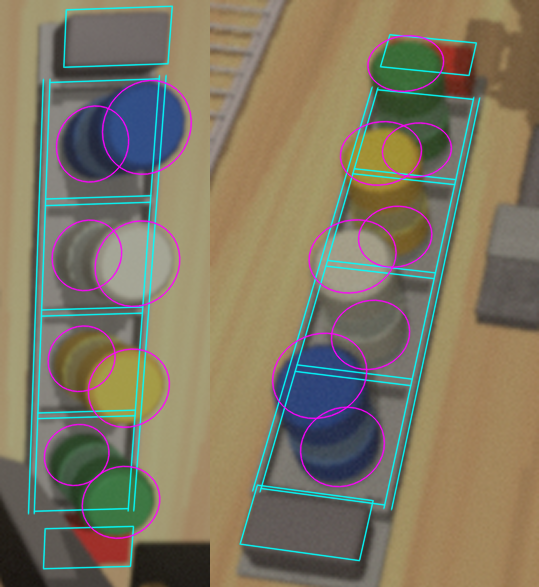

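```bash
python3 - <<'E'
from h import *
print(manip.read_time(),manip.read_force()); job.finish_job()
E
```

```text
43.75 [0.1717 0.0704 0.1095]
the job is handed in; nothing more can be done
```

I moved all four shakers into the serving rack in reverse order and handed the job in at 43.75 s of the 107 s allowed. From the grey end to the red block they stand blue, white, yellow, green. The job gives no verdict, so the result below rests on my own checks.

- **Grips and placing:** each grip closed at 45.3–46.0 mm on the 46 mm shakers. Each shaker was let go about 1 mm above its grasp height. Placing forces stayed below 3 N on every shaker.
- **Final pictures:** the top, side and wrist views show all four upright inside their own pockets, within about 2–4 mm of the planned spots. Green is the farthest off, about 3–4 mm from its planned spot, toward the red block and across the rack. The arm is parked clear and touches nothing.
- **Disagreements:** triangulated heights came out low. Lids read about 80–84 mm instead of 91, and tags about 3–10 mm instead of 11. The side camera sat about 5–8 mm off the top camera along the row. The top and wrist cameras mostly agreed within about 3 mm on the shakers and tags, though green's lid, seen near the edge of the wrist picture, was off by about 9 mm. I averaged the top and wrist cameras and used the heights in the text. The final overlays show the rack and the shakers shifted by the same amount, so the fit in the pockets holds.

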